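# Rod out, flask onto the touch mixer

## Robot

A 6-joint arm with a two-finger parallel gripper is mounted at the origin on the work surface. World frame = base frame: x ahead of the robot, y to its left, z up, the work surface at z = 0. Lengths are in m, angles in degrees, forces in N, time in s.
With the tool pointing down it reaches from about 0.3 to 0.75 m from the base axis. Payload 8.5 kg.
Tool frame: the origin (TCP) lies between the finger pads; the fingertips stand 14 mm ahead of it and the grasp point (between the pads) lies 5 mm behind it; x points along the fingers, z is the direction in which the jaws open and shut, and the axes are right-handed (so a half turn about x gives the same grasp; the last joint's range is limited). The gripper opens to 85 mm and grips with 20 to 120 N. Pads are 22 mm wide; open, the fingers measure 114 mm over their backs; the gripper's body (76 mm by 85 mm) begins 54 mm behind the grasp point. The pads swing forward as they close: fully open they stand 13 mm farther back than shut.
Start: joints at [51.893, 21.807, 74.336, -0, 83.858, -12.336], TCP at [0.239, 0.495, 0.245] pointing down, gripper open.
Joint ranges: [-178.18, 178.18], [-50.72, 133.34], [12.68, 142.11], [-81.47, 261.47], [9.98, 163.14], [-165.26, 165.26]. Speed limits (degrees/s): [136.94, 136.94, 180, 180, 180, 180].

## Interface

Orientations are given as a 3x3 rotation matrix whose columns are the frame's x, y, z axes.
In Python, from rig import env gives the robot as it stands.
- The arm moves only by the shell command python3 -m jog 'ROWS' [FORCE]. ROWS is JSON, a list of rows, each a list of 5 numbers: the opening, from -1 (shut) to 1 (fully open), so that 0 is half open, then the shift along the tool's x, y, z in m, then the turn about the tool's x in rad. In form: [[claw, dx, dy, dz, yaw], ...]. A call has 1 to 20 rows; each row is the pose to reach, as a shift and turn from the pose commanded when the call began, along the tool's axes at that moment; what a row does not reach only later rows make up. A row lasts 1/10 s, in which the tool goes at most 50 mm and 8.59 degrees, less where a joint would pass 70% of its speed; a pose out of reach is approached as far as the arm can. A call with a gripper value outside its range is refused whole. The fingers move at their own pace and stop on an object; FORCE is the grip in N (left out, the last holds). Time passes only in rows, so rows that repeat a pose let the fingers close. It gives the time, the measured TCP pose, the force and the opening at its end, in the units of the state.
- env.observe(): the state, without advancing time (a new reading comes with each control period).
- env.get_image(name): name is "scene" or "top" or "wrist"; returns the picture (400x640x3 uint8, red, green, blue); there is no depth.
- env.camera_model(name): a dict with "fx", "fy", "cx", "cy" (pixels), "origin" and "orientation" of the camera in the world. Camera axes: x right, y up, looking along -z (the intrinsics and any distortion apply to the point x, -y, -z); pixel columns grow to the right and rows downward; lengths in m; the calibration is good to about 2 mm. A picture is of the moment at which its call begins: read the wrist's pose just before it. camera_model takes no time and is no camera call; for the wrist camera it gives the pose at the moment of the call.
- env.close_job(): hands the job in, once; it reports no verdict.
The state is a dict: "time_s": time; "q": joint angles; "qvel": joint speeds; "joint_efforts": joint torques, N m; "position": TCP position; "tool_rot": TCP orientation; "ft_force": force on the tool from outside, world axes, zero at the start; "wrist_torque": the same for the moment, N m; "grip_width": finger opening in m.
Only numpy, scipy, OpenCV 4.12 (cv2) and the standard library are available. Lean on these libraries where they do the work, as an engineer would, in place of code of your own. Each camera call takes 0.05 s, during which the arm holds its last target.

## Task

Take the stirring rod out of the glass flask and stand it in the blue rod cup, letting go of it. Then move the flask upright onto the mixer's sprung ring cradle and press it down, firmly but without ramming it, until the cradle is at or close to the bottom of its travel; finish while still holding the flask pressed down there. Do not tip the flask over and leave the other things on the bench where they are.

Things in the scene. Friction and masses are not known exactly. Their poses are not given: they have to be found in the camera images.
- rod_grip (a point): point to grip on the stirring rod, on its axis, 155 mm above its foot and 25 mm below its top. The rod is 180 mm long: a white shaft 8 mm across with a rounded foot, and a blue handle 10 mm across over its top 50 mm; about 25 g. z runs along the rod, up to the handle. At the start it stands in the flask on the flask's inner floor, leaning slightly (about 5 degrees) against the neck, its handle wholly above the flask's mouth
- rod_center (a point): centre of the same rod, on its axis, 90 mm above its foot; z up along the rod
- rod_foot (a point): lower end of the same rod; z up along the rod
- flask_center (a point): centre, half-way up, of the clear glass round flask: 112 mm high, bulb 66 mm across (widest 28 mm above the foot), flat foot 35 mm across, straight neck 30 mm across from 59 to 105 mm above the foot, lip 33 mm across at the top, open mouth 24 mm across; inner floor 6 mm above the foot; about 120 g. z is up through the mouth. At the start it stands loose in a cork ring stand 96 mm across and 22 mm high, the flask's foot 8 mm above the bench
- flask_foot (a point): centre of the underside of the same flask; z up
- flask_neck (a point): point on the flask's axis in its straight neck, 85 mm above the foot, where it is well gripped; z up
- cup_floor (a point): centre of the inner floor, 6 mm above the bench, of the rod cup: a fixed blue upright tube, 34 mm outside, 26 mm inside, 80 mm high, on a round base 68 mm across; empty. z up.
- brush_rim (a point): centre of the mouth, 80 mm above the bench, of a fixed yellow cup of the same shape as the rod cup but full of brushes, which reach 130 mm above the bench; not for the rod, leave alone
- cup_rim (a point): centre of the mouth of the blue rod cup, 80 mm above the bench; z up
- cradle_pad (a point): centre of the top of the black rubber pad of the mixer's sprung cradle, on which the flask's foot rests; 92 mm above the bench when free. An orange ring of 8 mm bar, 62 mm inside, 78 mm outside, its top 14 mm above the pad, goes round the flask's bulb and centres it with about 2 mm to spare. z up. The mixer is a fixed white box 130 x 120 mm, 62 mm high, the cradle over its middle
- cradle (a joint): how far the cradle is pressed down, m: 0 free, 0.014 at the bottom stop. A spring pushes it up: 3 N to start moving, 11.4 N at the bottom (600 N/m); the flask's own weight does not move it
- beaker: bystander, leave alone: small clear glass beaker, 50 mm across, 60 mm high, empty; origin at the centre of its underside
- amber_bottle: bystander, leave alone: brown glass bottle, 56 mm across, 110 mm high; origin at the centre of its underside
- jar: bystander, leave alone: white jar with red lid, 60 mm across, 70 mm high; origin at the centre of its underside
- weight: bystander, leave alone: brass weight, 32 mm across, 46 mm high; origin at the centre of its underside
- timer: bystander, leave alone: flat white bench timer, 50 x 70 mm, 22 mm high; origin at the centre of its underside

How it is judged:
By the outcome, as a careful person would: the job done as asked, in the order asked, and still so for the second after the job is handed in, while the arm keeps its last pose, push and grip.
It also fails if it takes over 64 s, if anything falls off the work surface, if the arm or the gripper's body presses on something with over 40 N, if the wrist force passes 120 N, or if a joint passes its speed limit or range.

## Working session

There is one attempt and no reset: what is moved stays moved. The work goes in short steps, Python scripts to look and compute and a shell command to move; the robot and the scene stay as the last step left them, time stands still between calls to the robot, and variables do not carry over. Pictures are saved under pics/ and viewed, and the job is handed in when it is done.

```bash
ls; mkdir -p pics; python3 - <<'E'
from rig import env
import cv2
s=env.observe();print(s)
for n in("scene","top","wrist"):
    print(n,env.camera_model(n)); cv2.imwrite(f"pics/{n}0.png",env.get_image(n)[:,:,::-1])
E
```

```text
pics
{'time_s': 0.0, 'q': array([ 5.18938993e+01,  2.18404355e+01,  7.43854564e+01,  1.39356889e-03,
        8.38581365e+01, -1.23362678e+01]), 'qvel': array([-0.00330637,  0.01503176,  0.08591162, -0.08707585, -0.0405755 ,
        0.00018305]), 'joint_efforts': array([ 2.20973750e-03, -4.48451579e+01, -2.31275189e+01, -6.07091124e-05,
        4.68416591e-03, -7.49776092e-06]), 'position': array([0.23894212, 0.49507759, 0.24471283]), 'tool_rot': array([[-9.24078364e-04, -9.00546508e-01,  4.34758707e-01],
       [-1.13907593e-03,  4.34759558e-01,  9.00545851e-01],
       [-9.99998924e-01,  3.36951757e-04, -1.42754275e-03]]), 'ft_force': array([-0.291098  , -0.43351874,  0.70368985]), 'wrist_torque': array([ 0.00990028, -0.01594308, -0.06263311]), 'grip_width': 0.08495555224361526}
scene {'fx': 389.81466766557645, 'fy': 389.81466766557645, 'cx': 317.1906477642766, 'cy': 197.0878009054031, 'origin': array([ 0.96741813, -0.71007701,  0.68270217]), 'orientation': array([[ 0.89236101, -0.2731602 ,  0.35927055],
       [ 0.4509321 ,  0.50653456, -0.73490339],
       [ 0.01876341,  0.81780575,  0.57518839]])}
top {'fx': 395.1598267930327, 'fy': 395.1598267930327, 'cx': 318.87505033386486, 'cy': 201.56538171709602, 'origin': array([ 0.5494225 , -0.00574247,  1.10582351]), 'orientation': array([[ 0.011037  ,  0.99796214, -0.0628471 ],
       [-0.99964059,  0.00947629, -0.02507767],
       [-0.02443101,  0.0631013 ,  0.99770805]])}
wrist {'fx': 292.8218186010052, 'fy': 292.8218186010052, 'cx': 319.41286488050156, 'cy': 198.7059738264714, 'origin': array([0.16905125, 0.52821984, 0.37261959]), 'orientation': array([[ 0.43445234, -0.85911509, -0.27050402],
       [ 0.90069232,  0.41368701,  0.13272678],
       [-0.00212358, -0.30130435,  0.95352566]])}
```

View pics/scene0.png

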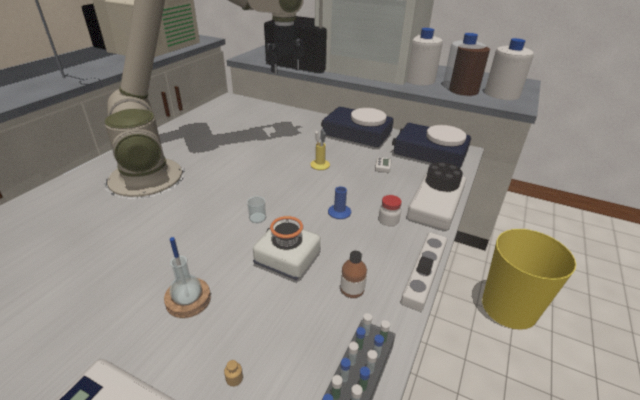

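View pics/top0.png

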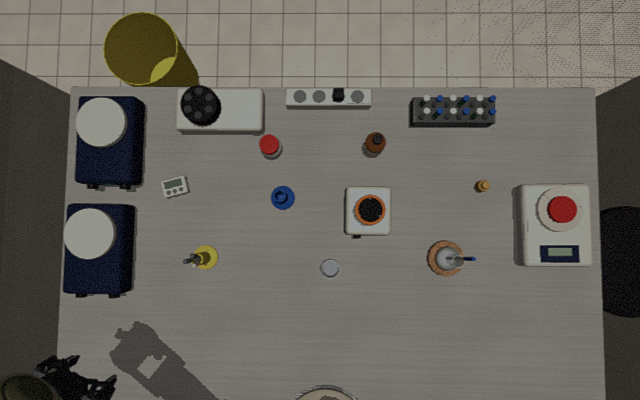

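View pics/wrist0.png

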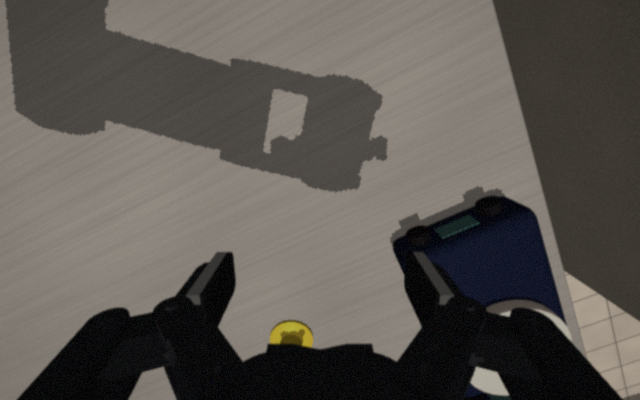

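Scene view: flask in the cork ring at (187,295) with the rod's handle at (174,247), mixer at (287,240), blue cup at (340,205) and yellow cup at (320,155). Top view: flask (446,258), rod handle about (470,259), cradle (370,209), blue cup (283,197).

```bash
cat > h.py <<'E'
import numpy as np, cv2
from rig import env
def cam(n): return env.camera_model(n)
def ray(c,u,v):
    d=np.array([(u-c["cx"])/c["fx"],-(v-c["cy"])/c["fy"],-1.]); d=c["orientation"]@d
    return np.array(c["origin"]),d/np.linalg.norm(d)
def onz(c,u,v,z):
    o,d=ray(c,u,v); return o+d*(z-o[2])/d[2]
def proj(c,p):
    q=c["orientation"].T@(np.array(p)-c["origin"]); return np.array([c["cx"]+c["fx"]*q[0]/-q[2],c["cy"]-c["fy"]*q[1]/-q[2]])
def tri(rs):
    A=np.zeros((3,3));b=np.zeros(3)
    for o,d in rs:
        P=np.eye(3)-np.outer(d,d);A+=P;b+=P@o
    x=np.linalg.solve(A,b); return x,[np.linalg.norm((np.eye(3)-np.outer(d,d))@(x-o)) for o,d in rs]
def mask(im,lo,hi,roi=None):
    h=cv2.cvtColor(im,cv2.COLOR_BGR2HSV);m=cv2.inRange(h,lo,hi)
    if roi: 
        k=np.zeros_like(m);a,b,c,d=roi;k[b:d,a:c]=255;m&=k
    return m
def blobs(m,amin=8):
    n,l,s,c=cv2.connectedComponentsWithStats(m)
    return [(s[i].tolist(),c[i].round(1).tolist()) for i in range(1,n) if s[i][4]>=amin]
E
python3 - <<'E'
from h import *
t=cv2.imread("pics/top0.png");s=cv2.imread("pics/scene0.png")
B=((95,90,40),(130,255,255));O=((3,120,80),(14,255,255))
print("top blue",blobs(mask(t,*B,(255,150,500,300))));print("scene blue",blobs(mask(s,*B,(150,170,370,330))))
print("top or",blobs(mask(t,*O,(340,170,480,300))));print("sc or",blobs(mask(s,*O,(150,170,370,330))))
a=t[170:300,260:500];cv2.imwrite("pics/tc.png",cv2.resize(a,None,fx=3.3,fy=3.3,interpolation=cv2.INTER_CUBIC))
a=s[170:330,140:370];cv2.imwrite("pics/sc.png",cv2.resize(a,None,fx=3.4,fy=3.4,interpolation=cv2.INTER_CUBIC))
E
```

```text
top blue [([271, 186, 24, 24, 414], [282.5, 197.4]), ([471, 257, 5, 4, 16], [473.0, 258.5])]
scene blue [([329, 187, 22, 32, 380], [339.7, 205.1]), ([170, 237, 8, 20, 68], [173.6, 246.5]), ([357, 327, 8, 3, 17], [360.4, 328.3])]
top or [([355, 195, 30, 30, 248], [369.4, 209.5]), ([429, 241, 32, 26, 138], [440.3, 249.1]), ([459, 251, 4, 4, 9], [460.7, 252.4]), ([433, 269, 24, 7, 55], [444.5, 271.8])]
sc or [([270, 217, 32, 21, 196], [286.0, 228.4]), ([348, 264, 16, 13, 99], [355.6, 269.7])]
```

View pics/tc.png

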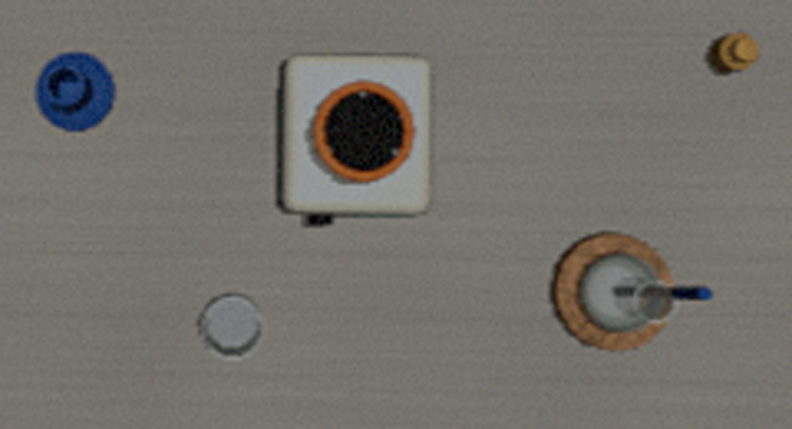

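View pics/sc.png

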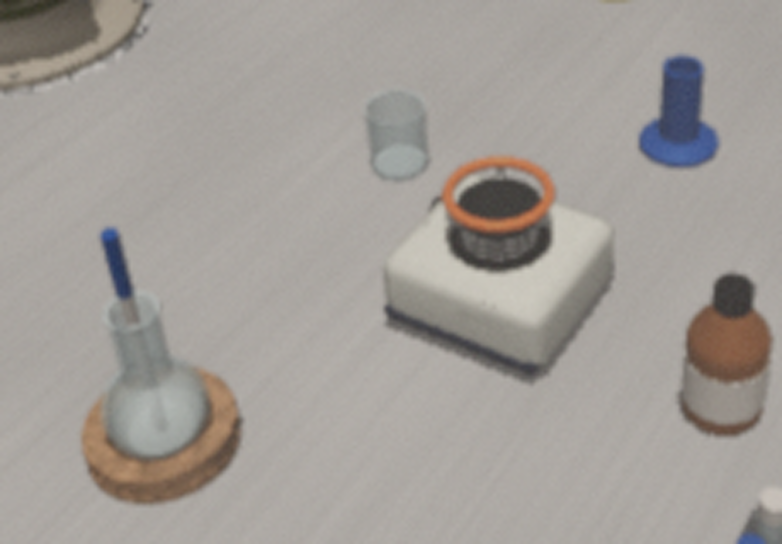

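```bash
python3 - <<'E'
from h import *
T=cam("top");S=cam("scene")
z=lambda x,y:(260+x/3.3,170+y/3.3); w=lambda x,y:(140+x/3.4,170+y/3.4)
print("flask cork top",onz(T,*z(614,291),.015),"scene",onz(S,*w(162,430),.022))
m=np.array([z(652,300)]);print("mouth top",onz(T,*z(652,300),.12),"scene",onz(S,*w(135,302),.12))
print("cup base",onz(T,*z(75,92),.004),"rim",onz(T,*z(69,88),.08),"scene",onz(S,*w(682,65),.08))
print("ring T",onz(T,369.4,209.5,.104),"ell",onz(T,*z(363,131),.104),"scene",onz(S,286,228.4,.104),onz(S,*w(499,195),.104))
print("rodtop",tri([ray(T,474.5,258.7),ray(S,172.7,239)]))
# rod exit at mouth lower end of handle in scene (126,295); top handle lower end (672,292)
print("handle low",tri([ray(T,*z(674,292)),ray(S,*w(126,295))]))
print("beaker",onz(T,*z(231,324),.03))
print("bot",onz(T,375,142,.1),"weight",onz(T,482,186,.04))
E
```

```text
flask cork top [ 0.46708669 -0.32615096  0.015     ] scene [ 0.47712988 -0.32874853  0.022     ]
mouth top [ 0.4687237 -0.3233171  0.12     ] scene [ 0.4684637  -0.31799267  0.12      ]
cup base [0.62821794 0.12340131 0.004     ] rim [0.62591043 0.11930436 0.08      ] scene [0.63078856 0.12510701 0.08      ]
ring T [ 0.59363004 -0.10864037  0.104     ] ell [ 0.5931465  -0.11015536  0.104     ] scene [ 0.59920498 -0.11718254  0.104     ] [ 0.59883952 -0.11308426  0.104     ]
rodtop (array([ 0.48217728, -0.33611728,  0.19321282]), [np.float64(0.002568033288099145), np.float64(0.002568033288099235)])
handle low (array([ 0.47748878, -0.33147879,  0.14134371]), [np.float64(0.0013237457115166337), np.float64(0.0013237457115165315)])
beaker [ 0.43738745 -0.01071388  0.03      ]
bot [ 0.76733463 -0.12286486  0.1       ] weight [ 0.66255931 -0.41625915  0.04      ]
```

```bash
python3 -m jog '[[1,-0.05,0,0,0],[1,-0.055,-0.03,-0.033,0.05],[1,-0.055,-0.06,-0.067,0.1],[1,-0.055,-0.094,-0.104,0.15],[1,-0.055,-0.127,-0.141,0.2],[1,-0.055,-0.160,-0.178,0.25],[1,-0.055,-0.193,-0.215,0.3],[1,-0.055,-0.226,-0.252,0.33],[1,-0.055,-0.259,-0.289,0.33],[1,-0.055,-0.292,-0.326,0.33],[1,-0.055,-0.325,-0.363,0.33],[1,-0.055,-0.358,-0.4,0.33],[1,-0.055,-0.391,-0.437,0.33],[1,-0.055,-0.424,-0.474,0.33],[1,-0.055,-0.457,-0.511,0.33],[1,-0.055,-0.49,-0.548,0.33],[1,-0.055,-0.523,-0.585,0.33],[1,-0.055,-0.555,-0.617,0.33],[1,-0.055,-0.578,-0.643,0.33],[1,-0.055,-0.578,-0.643,0.33]]'
python3 - <<'E'
from h import *
s=env.observe();print(s["time_s"],s["position"],s["tool_rot"].round(3),s["q"].round(1))
c=cam("wrist");im=env.get_image("wrist")[:,:,::-1];cv2.imwrite("pics/w1.png",im)
np.save("w1.npy",c,allow_pickle=True)
print(proj(c,(.480,-.337,.193)),proj(c,(.468,-.325,.12)),proj(c,(.468,-.325,.015)))
E
```

```text
time_s: 2.15
position: [0.4802, -0.3387, 0.2984]
tool_rot: [[-0.002, -0.709, 0.705], [0.001, 0.705, 0.709], [-1.0, 0.002, -0.0]]
ft_force: [-0.4, 0.2, -1.1]
grip_width: 0.0853
2.15 [ 0.48021743 -0.33871795  0.29837647] [[-0.002 -0.709  0.705]
 [ 0.001  0.705  0.709]
 [-1.     0.002 -0.   ]] [-46.7  24.1  62.   -0.   94.1 -91.9]
[321.8614974  201.15274712] [321.48253373 164.63923756] [321.07193749 150.46052434]
```

View pics/w1.png

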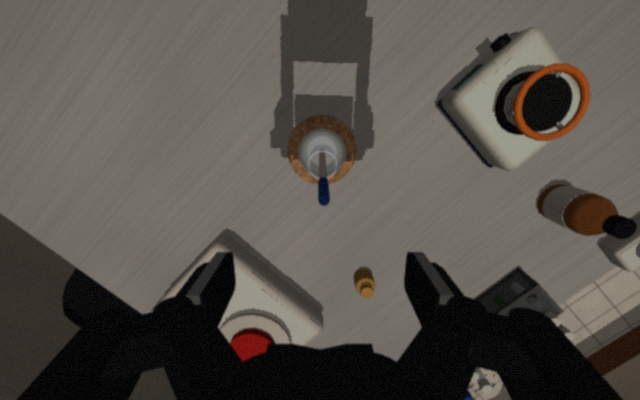

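```bash
python3 - <<'E'
from h import *
im=cv2.imread("pics/w1.png");c=cam("wrist");T=cam("top");s=env.observe();R=s["tool_rot"]
m=mask(im,(95,90,25),(130,255,255),(290,160,350,215));print(blobs(m))
ys,xs=np.nonzero(m)
for r in range(ys.min(),ys.max()+1,4): print(r,xs[ys==r].min(),xs[ys==r].max())
v=(ys.min(),ys.max())
# top end point of the rod, 3 views
for n,(a,b) in {"top":((323.5,ys.max()-2),(474.5,258.7)),}.items():
    p,e=tri([ray(c,*a),ray(T,*b),ray(cam("scene"),172.7,239)]);print(n,p,e,R.T@(p-s["position"]))
p=onz(c,323.5,200,.193);print("toponz",p,R.T@(p-s["position"]))
p=onz(c,322.3,181,.144);print("lowonz",p,R.T@(p-s["position"]))
p=onz(c,321.7,150,.015);print("cork",p)
print("ring",onz(c,553,102,.104),"tcp axis",proj(c,s["position"]-[0,0,.13]))
E
```

```text
[([319, 178, 10, 27, 229], [323.1, 191.3])]
178 321 325
182 319 326
186 319 327
190 319 327
194 319 327
198 319 328
202 320 327
top [ 0.48178106 -0.33552648  0.19264474] [np.float64(0.0009426465907517352), np.float64(0.0028994070869384717), np.float64(0.002352281532826621)] [ 0.10627258 -0.00073293  0.00200588]
toponz [ 0.48015463 -0.33327491  0.193     ] [0.10592318 0.00200835 0.00245792]
lowonz [ 0.47676567 -0.33075352  0.144     ] [0.15493191 0.00608562 0.00185583]
cork [ 0.46801894 -0.32174906  0.015     ]
ring [ 0.593552   -0.10635188  0.104     ] tcp axis [320.47800038 194.34776964]
```

```bash
python3 -m jog '[[1,0.03,0.003,0.002,0],[1,0.07,0.003,0.002,0],[1,0.105,0.003,0.002,0],[1,0.125,0.003,0.002,0],[1,0.134,0.003,0.002,0],[-0.5,0.134,0.003,0.002,0],[-1,0.134,0.003,0.002,0],[-1,0.134,0.003,0.002,0],[-1,0.134,0.003,0.002,0],[-1,0.134,0.003,0.002,0],[-1,0.134,0.003,0.002,0],[-1,0.134,0.003,0.002,0]]' 30
python3 - <<'E'
from h import *
s=env.observe();print(s["time_s"],s["position"],s["grip_width"],s["ft_force"])
im=env.get_image("wrist")[:,:,::-1];cv2.imwrite("pics/w2.png",im)
E
```

```text
time_s: 3.4
position: [0.4795, -0.3315, 0.1667]
tool_rot: [[0.001, -0.711, 0.703], [-0.0, 0.703, 0.711], [-1.0, -0.001, 0.0]]
ft_force: [0.7, 0.8, 2.0]
grip_width: 0.0087
3.4 [ 0.47949926 -0.33153666  0.16667488] 0.008670271158393661 [0.71944147 0.79023943 2.02425222]
```

View pics/w2.png

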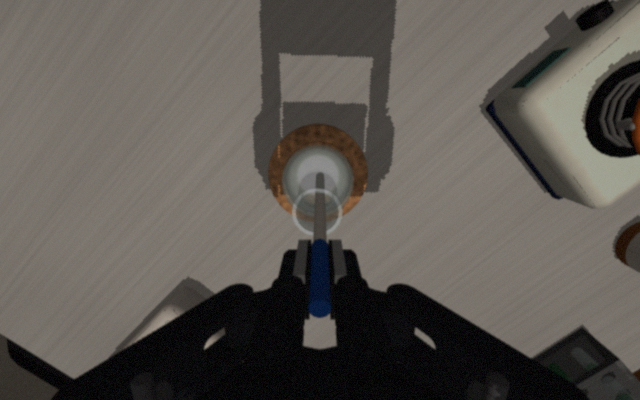

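```bash
python3 -m jog '[[-1,-0.01,0,0,0],[-1,-0.025,-0.001,0,0],[-1,-0.045,-0.002,0,0],[-1,-0.065,-0.003,0,0],[-1,-0.085,-0.004,0,0],[-1,-0.105,-0.005,0,0],[-1,-0.125,-0.006,0,0],[-1,-0.14,-0.006,0,0],[-1,-0.15,-0.006,0,0],[-1,-0.15,-0.006,0,0]]'
python3 - <<'E'
from h import *
s=env.observe();print(s["time_s"],s["position"],s["grip_width"],s["ft_force"])
im=env.get_image("wrist")[:,:,::-1];cv2.imwrite("pics/w3.png",im)
im=env.get_image("scene")[:,:,::-1];cv2.imwrite("pics/s3.png",cv2.resize(im[80:330,140:400],None,fx=2.4,fy=2.4))
E
```

```text
time_s: 4.45
position: [0.4837, -0.336, 0.3178]
tool_rot: [[0.002, -0.711, 0.703], [-0.002, 0.703, 0.711], [-1.0, -0.003, -0.0]]
ft_force: [-0.9, 0.9, -1.1]
grip_width: 0.0089
4.45 [ 0.48371097 -0.33595101  0.31777198] 0.00891367867883508 [-0.87143394  0.85897167 -1.14895481]
```

View pics/w3.png

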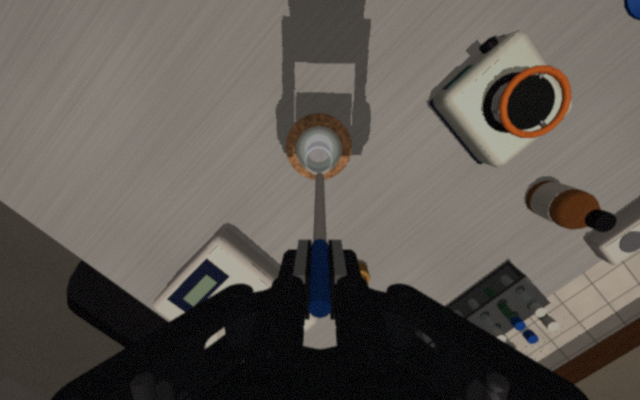

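View pics/s3.png

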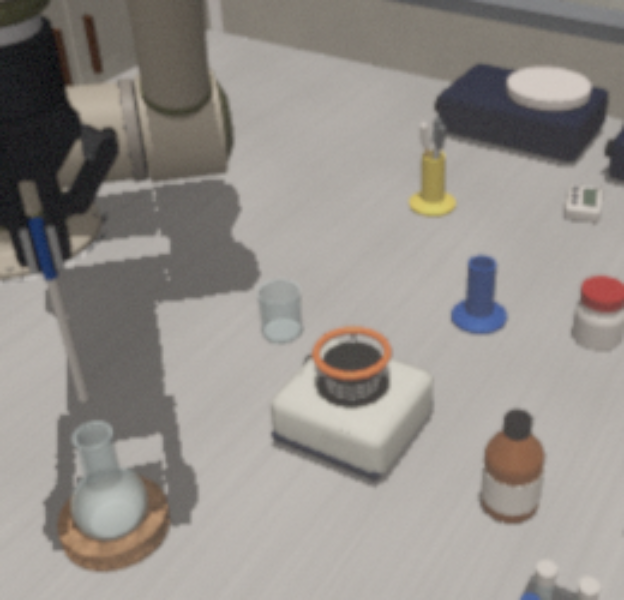

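```bash
python3 -m jog '[[-1,0,0.005,0.01,0],[-1,0,0.013,0.028,0],[-1,0,0.026,0.055,0],[-1,0,0.042,0.088,0],[-1,0,0.06,0.124,0],[-1,0,0.077,0.16,0],[-1,0,0.094,0.196,0],[-1,0,0.112,0.232,0],[-1,0,0.129,0.268,0],[-1,0,0.147,0.304,0],[-1,0,0.164,0.34,0],[-1,0,0.181,0.374,0],[-1,0,0.193,0.4,0],[-1,0,0.201,0.417,0],[-1,0,0.206,0.427,0],[-1,0,0.206,0.427,0],[-1,0,0.206,0.427,0]]'
python3 - <<'E'
from h import *
s=env.observe();R=s["tool_rot"];print(s["time_s"],s["position"],s["grip_width"],s["ft_force"],s["q"].round(1))
c=cam("wrist");im=env.get_image("wrist")[:,:,::-1];cv2.imwrite("pics/w4.png",im)
T=env.get_image("top")[:,:,::-1];S=env.get_image("scene")[:,:,::-1]
cv2.imwrite("pics/t4.png",T);cv2.imwrite("pics/s4.png",S);cv2.imwrite("pics/s4c.png",cv2.resize(S[130:230,280:400],None,fx=5,fy=5,interpolation=cv2.INTER_CUBIC))
cv2.imwrite("pics/w4c.png",cv2.resize(im[80:280,220:420],None,fx=3,fy=3,interpolation=cv2.INTER_CUBIC))
print(proj(c,(.628,.122,.08)),proj(c,s["position"]-[0,0,.153]+R[:,1]*.0134))
E
```

```text
time_s: 6.25
position: [0.6371, 0.1123, 0.316]
tool_rot: [[-0.001, -0.711, 0.703], [-0.0, 0.703, 0.711], [-1.0, 0.0, -0.001]]
ft_force: [-0.7, -0.9, -0.4]
grip_width: 0.0091
6.25 [0.63713261 0.11228652 0.31604828] 0.00905419542209883 [-0.65434634 -0.91623336 -0.40635196] [ -0.5  30.5  48.4  -0.  101.1 -45.8]
[320.76124391 159.59738684] [320.51605167 174.28588399]
```

View pics/w4c.png

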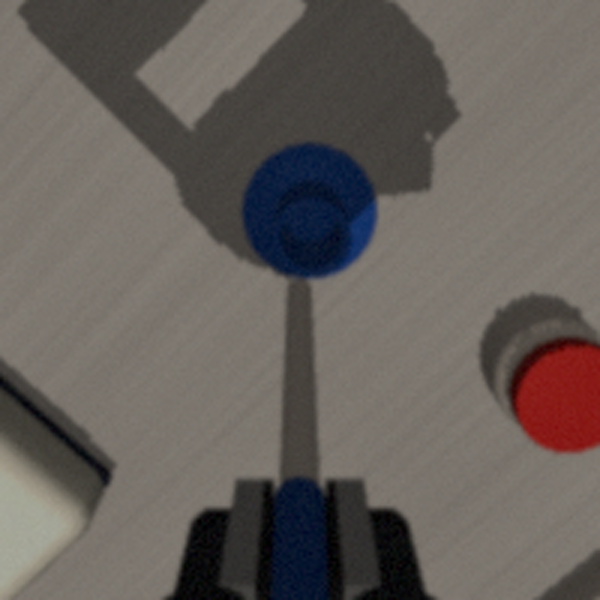

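View pics/s4c.png

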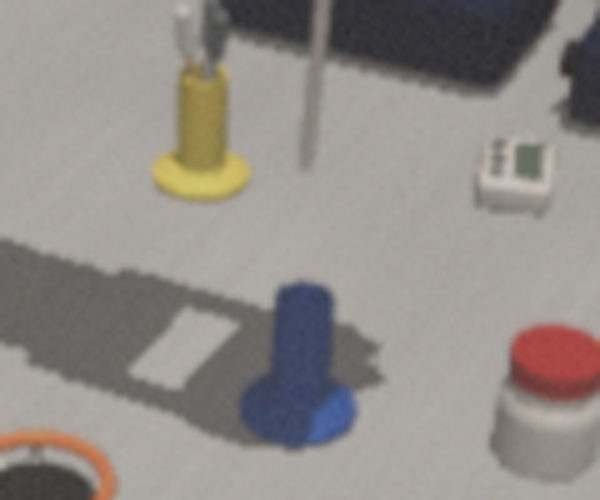

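```bash
python3 - <<'E'
from h import *
s=env.observe();R=s["tool_rot"];P=s["position"];c=cam("wrist");T=cam("top");S=cam("scene")
im=cv2.imread("pics/w4.png");m=mask(im,(95,90,25),(130,255,255),(290,110,360,173))
print(blobs(m))
k=blobs(m)[0][0];b=onz(c,k[0]+k[2]/2-.5,k[1]+k[3]/2-.5,.004);print("base",b,R.T@(b-P))
r=onz(c,220+314/3,80+221/3,.08);print("rim",r,R.T@(r-P))
# foot: wrist + scene + expected depth
o=lambda x,y:(280+x/5,130+y/5)
f,e=tri([ray(c,220+299/3,80+281/3),ray(S,*o(308,170))]);print("foot",f,e,R.T@(f-P))
f=onz(c,220+299/3,80+281/3,P[2]-.153);print("foot z",f,R.T@(f-P))
r=onz(S,*o(305,293),.08);print("rim S",r,R.T@(r-P))
r=onz(S,*o(299,410),.004);print("base S",r,R.T@(r-P))
E
```

```text
[([301, 128, 44, 45, 1551], [322.7, 149.9])]
base [0.62953006 0.12426567 0.004     ] [0.31247084 0.01429675 0.00347045]
rim [0.62644011 0.13011712 0.08      ] [0.23646999 0.02060142 0.00544761]
foot [0.62867545 0.12145241 0.16161639] [np.float64(0.0017460205483491012), np.float64(0.0017460205483491426)] [0.15485471 0.01290335 0.00086561]
foot z [0.62677504 0.12104152 0.16347273] [ 0.1529983   0.01396336 -0.00076426]
rim S [0.63074765 0.12801232 0.08      ] [0.2364705  0.01606059 0.00698575]
base S [0.63437745 0.12142704 0.004     ] [0.31247147 0.00885588 0.00486756]
```

```bash
python3 - <<'E'
import cv2
im=cv2.imread("pics/w4.png")[120:185,290:355]
im=cv2.convertScaleAbs(im,alpha=2.2);cv2.imwrite("pics/w4d.png",cv2.resize(im,None,fx=9,fy=9,interpolation=cv2.INTER_CUBIC))
E
```

```text
(no output)
```

View pics/w4d.png

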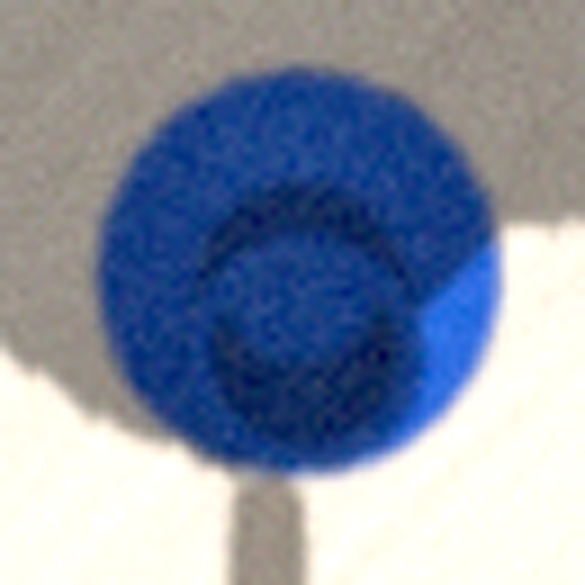

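```bash
python3 -m jog '[[-1,0.01,0.004,0.005,0],[-1,0.03,0.004,0.005,0],[-1,0.05,0.004,0.005,0],[-1,0.066,0.004,0.005,0],[-1,0.075,0.004,0.005,0],[-1,0.075,0.004,0.005,0],[-1,0.075,0.004,0.005,0]]'
python3 - <<'E'
from h import *
s=env.observe();print(s["time_s"],s["position"],s["grip_width"],s["ft_force"])
c=cam("wrist");im=env.get_image("wrist")[:,:,::-1];S=env.get_image("scene")[:,:,::-1];S=S[130:230,280:400]
a=cv2.resize(cv2.convertScaleAbs(im[130:230,270:370],alpha=1.8),(400,400),interpolation=cv2.INTER_CUBIC);b=cv2.resize(cv2.convertScaleAbs(S[:,10:110],alpha=1.5),(400,400),interpolation=cv2.INTER_CUBIC)
cv2.imwrite("pics/c5.png",np.hstack([a,b]))
E
```

```text
time_s: 7.1
position: [0.6382, 0.1191, 0.2419]
tool_rot: [[0.001, -0.711, 0.703], [0.0, 0.703, 0.711], [-1.0, -0.001, 0.001]]
ft_force: [0.7, -0.2, 0.2]
grip_width: 0.0094
7.1 [0.63824282 0.11907035 0.2418732 ] 0.009375419235947657 [ 0.72415279 -0.20501624  0.22133098]
```

View pics/c5.png

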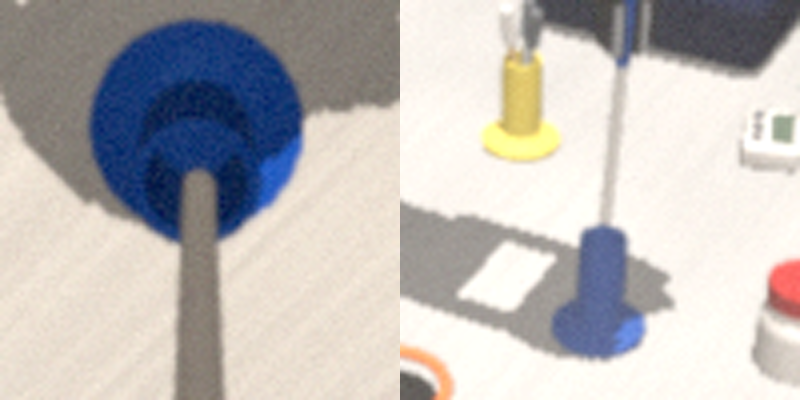

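```bash
python3 -m jog '[[-1,0.01,0,0,0],[-1,0.022,0,0,0],[-1,0.036,0,0,0],[-1,0.05,0,0,0],[-1,0.062,0,0,0],[-1,0.07,0,0,0],[-1,0.075,0,0,0],[-1,0.079,0,0,0],[-1,0.079,0,0,0],[-1,0.079,0,0,0]]'
python3 - <<'E'
from h import *
s=env.observe();print(s["wrist_torque"])
c=cam("wrist");im=env.get_image("wrist")[:,:,::-1];S=env.get_image("scene")[:,:,::-1];S=S[130:230,280:400]
a=cv2.resize(cv2.convertScaleAbs(im[130:330,220:420],alpha=1.8),(400,400),interpolation=cv2.INTER_CUBIC);b=cv2.resize(cv2.convertScaleAbs(S[:,10:110],alpha=1.5),(400,400),interpolation=cv2.INTER_CUBIC)
cv2.imwrite("pics/c6.png",np.hstack([a,b]))
E
```

```text
time_s: 8.2
position: [0.6382, 0.1191, 0.1627]
tool_rot: [[0.001, -0.711, 0.703], [0.0, 0.703, 0.711], [-1.0, -0.0, 0.001]]
ft_force: [-0.4, -0.3, 0.3]
grip_width: 0.0089
[-0.04163353  0.01855549 -0.04525126]
```

View pics/c6.png

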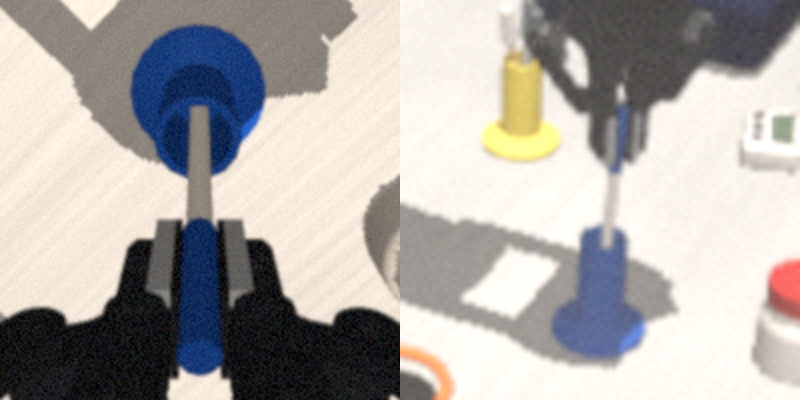

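```bash
python3 -m jog '[[-1,0.0015,0,0,0],[-0.7,0.0015,0,0,0],[-0.5,0.0015,0,0,0],[-0.3,0.0015,0,0,0],[-0.1,0.0015,0,0,0],[0,0.0015,0,0,0],[0,0.0015,0,0,0],[0,0.0015,0,0,0]]'
python3 - <<'E'
from h import *
im=env.get_image("wrist")[:,:,::-1];S=env.get_image("scene")[:,:,::-1];S=S[130:230,280:400]
a=cv2.resize(cv2.convertScaleAbs(im[130:330,220:420],alpha=1.8),(400,400),interpolation=cv2.INTER_CUBIC);b=cv2.resize(cv2.convertScaleAbs(S[:,10:110],alpha=1.5),(400,400),interpolation=cv2.INTER_CUBIC)
cv2.imwrite("pics/c7.png",np.hstack([a,b]))
E
```

```text
time_s: 9.1
position: [0.638, 0.1191, 0.1608]
tool_rot: [[-0.0, -0.711, 0.703], [0.0, 0.703, 0.711], [-1.0, 0.0, -0.0]]
ft_force: [0.1, 0.5, -0.3]
grip_width: 0.0428
```

View pics/c7.png

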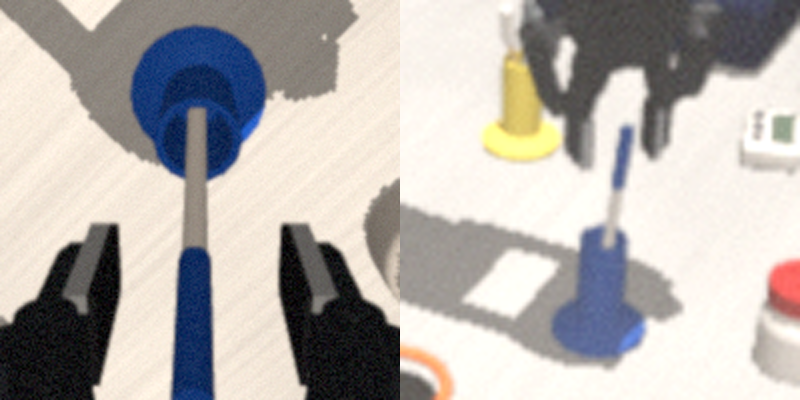

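```bash
python3 -m jog '[[0,-0.02,0,0,0],[0,-0.06,0,0,0],[0,-0.1,0,0,0],[0,-0.13,0,0,0],[0,-0.14,-0.005,-0.011,0],[0,-0.14,-0.015,-0.034,0],[1,-0.14,-0.03,-0.068,0],[1,-0.14,-0.048,-0.109,0],[1,-0.14,-0.066,-0.15,0],[1,-0.14,-0.084,-0.191,0],[1,-0.14,-0.102,-0.232,0],[1,-0.14,-0.12,-0.273,0],[1,-0.14,-0.138,-0.314,0],[1,-0.14,-0.156,-0.355,0],[1,-0.14,-0.172,-0.391,0],[1,-0.14,-0.183,-0.417,0],[1,-0.14,-0.19,-0.433,0],[1,-0.14,-0.191,-0.435,0],[1,-0.14,-0.191,-0.435,0],[1,-0.14,-0.191,-0.435,0]]'
python3 - <<'E'
from h import *
c=cam("wrist");im=env.get_image("wrist")[:,:,::-1];S=env.get_image("scene")[:,:,::-1]
cv2.imwrite("pics/w8.png",im);cv2.imwrite("pics/s8.png",S)
for f in [(.468,-.325,.015),(.468,-.325,.12)]: print(proj(c,f))
x=int(proj(c,(.468,-.325,.06))[0])-60
cv2.imwrite("pics/w8c.png",cv2.resize(cv2.convertScaleAbs(im[100:220,x:x+120],alpha=1.6),(600,600),interpolation=cv2.INTER_CUBIC));print(x)
cv2.imwrite("pics/s8c.png",cv2.resize(S[120:320,140:390],None,fx=3,fy=3))
E
```

```text
time_s: 11.2
position: [0.4684, -0.3233, 0.3008]
tool_rot: [[0.0, -0.712, 0.702], [0.0, 0.702, 0.712], [-1.0, 0.0, 0.0]]
ft_force: [0.8, 0.1, -0.1]
grip_width: 0.0852
[319.07416583 163.37788581]
[318.91043196 181.43281235]
259
```

View pics/w8c.png

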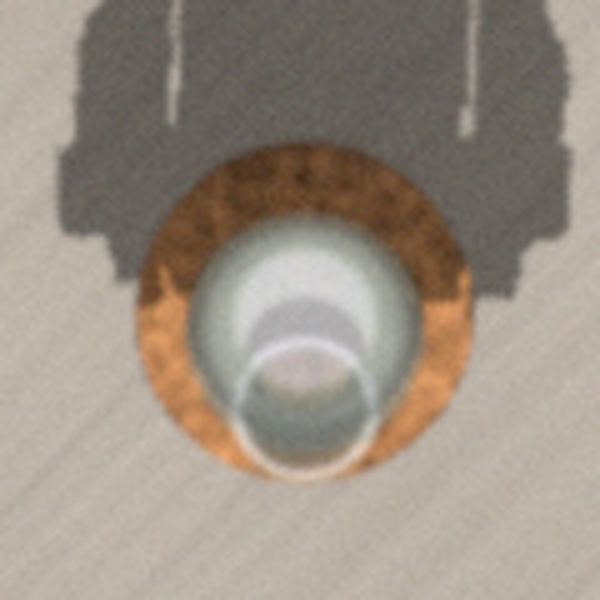

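View pics/s8c.png

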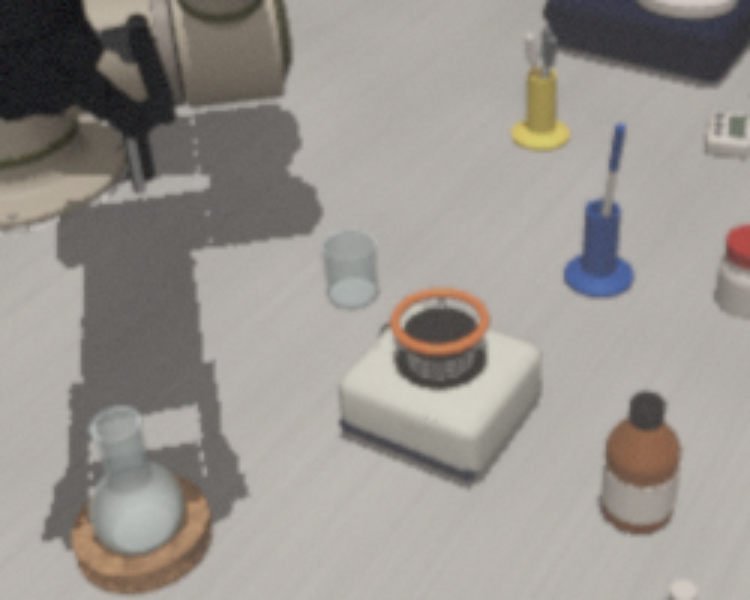

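```bash
python3 -m jog '[[1,0.02,-0.001,0,0],[1,0.06,-0.001,0,0],[1,0.1,-0.001,0,0],[1,0.14,-0.001,0,0],[1,0.17,-0.001,0,0],[1,0.195,-0.001,0,0],[1,0.208,-0.001,0,0],[1,0.212,-0.001,0,0],[1,0.212,-0.001,0,0],[0.3,0.212,-0.001,0,0],[0.1,0.212,-0.001,0,0]]' 60
python3 - <<'E'
from h import *
im=env.get_image("wrist")[:,:,::-1];S=env.get_image("scene")[:,:,::-1]
a=cv2.resize(cv2.convertScaleAbs(im[130:330,220:420],alpha=1.8),(400,400),interpolation=cv2.INTER_CUBIC);b=cv2.resize(cv2.convertScaleAbs(S[220:320,130:230],alpha=1.3),(400,400),interpolation=cv2.INTER_CUBIC)
cv2.imwrite("pics/c9.png",np.hstack([a,b]))
E
```

```text
time_s: 12.4
position: [0.4691, -0.3254, 0.0898]
tool_rot: [[0.001, -0.711, 0.703], [-0.001, 0.703, 0.711], [-1.0, -0.002, -0.0]]
ft_force: [-0.2, -0.9, -0.0]
grip_width: 0.0589
```

View pics/c9.png

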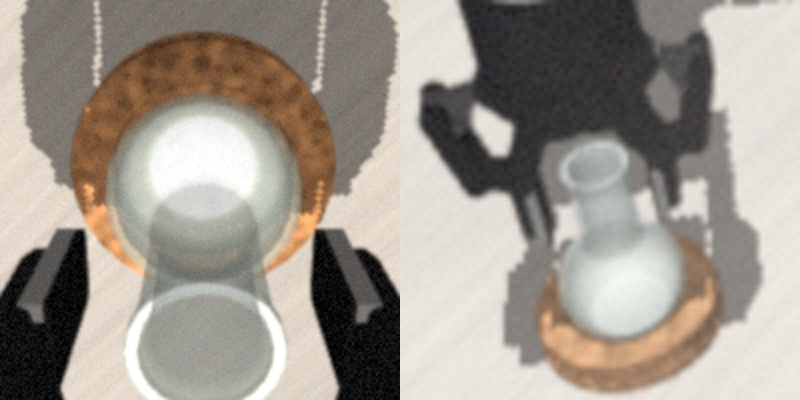

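```bash
python3 - <<'E'
from h import *
s=env.observe();c=cam("wrist");p=onz(c,323.5,302.5,.12);print(p,s["tool_rot"].T@(p-s["position"]))
E
python3 -m jog '[[-0.3,0,0,0.001,0],[-0.6,0,0,0.001,0],[-1,0,0,0.001,0],[-1,0,0,0.001,0],[-1,0,0,0.001,0],[-1,0,0,0.001,0]]' 60
```

```text
[ 0.46687893 -0.32227424  0.12      ] [-0.03050208  0.00355673  0.00077072]
time_s: 13.1
position: [0.4696, -0.3247, 0.0894]
tool_rot: [[0.001, -0.711, 0.703], [-0.001, 0.703, 0.711], [-1.0, -0.001, 0.0]]
ft_force: [0.4, 1.7, 5.4]
grip_width: 0.0307
```

```bash
python3 -m jog '[[-1,-0.005,0,0,0],[-1,-0.015,0,0,0],[-1,-0.035,0,0,0],[-1,-0.06,0,0,0],[-1,-0.085,0,0,0],[-1,-0.11,0,0,0],[-1,-0.135,0.002,0.005,0],[-1,-0.15,0.007,0.016,0],[-1,-0.158,0.015,0.036,0],[-1,-0.16,0.025,0.06,0],[-1,-0.16,0.036,0.085,0],[-1,-0.16,0.046,0.11,0],[-1,-0.16,0.055,0.132,0],[-1,-0.16,0.061,0.146,0],[-1,-0.16,0.063,0.15,0],[-1,-0.16,0.063,0.15,0],[-1,-0.16,0.063,0.15,0],[-1,-0.16,0.063,0.15,0]]'
python3 - <<'E'
from h import *
s=env.observe();c=cam("wrist");im=env.get_image("wrist")[:,:,::-1];S=env.get_image("scene")[:,:,::-1]
print(s["qvel"].round(2));cv2.imwrite("pics/w10.png",im);cv2.imwrite("pics/s10.png",S);print(proj(c,(.5945,-.109,.102)))
cv2.imwrite("pics/s10c.png",cv2.resize(S[90:290,140:390],None,fx=3,fy=3))
E
```

```text
time_s: 14.9
position: [0.5298, -0.1744, 0.2488]
tool_rot: [[-0.0, -0.71, 0.704], [-0.0, 0.704, 0.71], [-1.0, 0.0, -0.0]]
ft_force: [-0.4, 1.0, -1.7]
grip_width: 0.0307
[ 0.11 -0.03  0.07  0.01 -0.04  0.07]
[415.0128205  189.06660406]
```

View pics/w10.png

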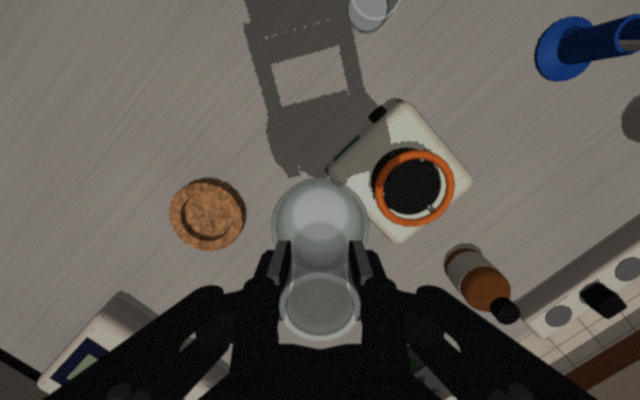

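View pics/s10c.png

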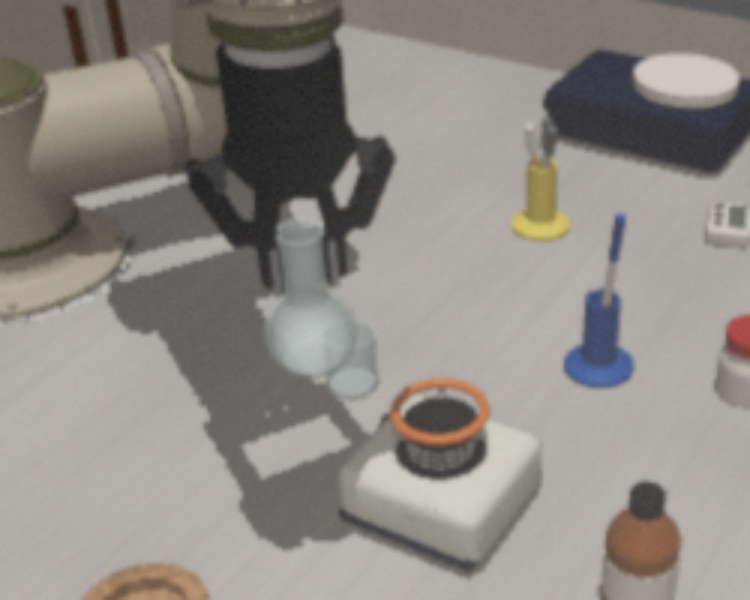

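```bash
python3 - <<'E'
from h import *
s=env.observe();c=cam("wrist");R=s["tool_rot"];P=s["position"]
im=cv2.imread("pics/w10.png");m=mask(im,(3,140,90),(14,255,255),(360,140,470,235))
cs,_=cv2.findContours(m,cv2.RETR_EXTERNAL,cv2.CHAIN_APPROX_NONE);k=max(cs,key=len);e=cv2.fitEllipse(cv2.convexHull(k));print(e)
r=onz(c,*e[0],.102);print("ring",r,R.T@(r-P))
cv2.imwrite("pics/w10c.png",cv2.resize(cv2.convertScaleAbs(im[165:345,240:400],alpha=1.6),None,fx=3.3,fy=3.3,interpolation=cv2.INTER_CUBIC))
p=P+[0,0,.005-.085]
for dy in(0,.004):
  f=p+R[:,1]*dy; print(dy,"bulb",proj(c,f+[0,0,.028]),"lip",proj(c,f+[0,0,.112]))
E
```

```text
((414.6087341308594, 188.0712890625), (72.6855239868164, 80.84996795654297), 52.63314437866211)
ring [ 0.59349564 -0.10842245  0.102     ] [0.14677876 0.00112587 0.09155462]
0 bulb [320.78525626 227.71343869] lip [321.53343577 312.72787863]
0.004 bulb [320.79596828 222.12397084] lip [321.5596742  304.09701099]
```

View pics/w10c.png

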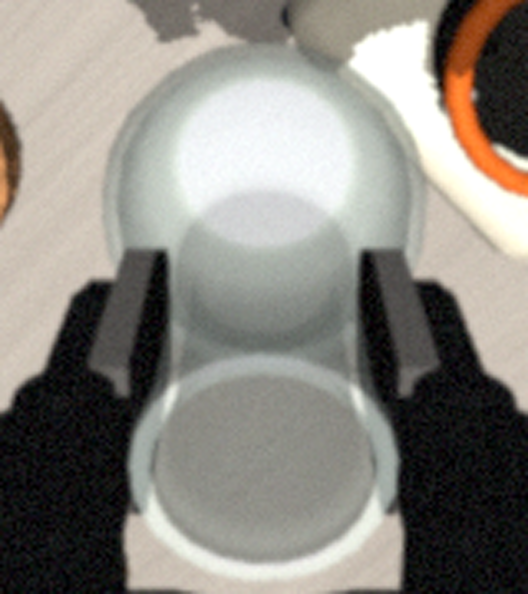

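```bash
python3 - <<'E'
from h import *
s=env.observe();c=cam("wrist");S=cam("scene");R=s["tool_rot"];P=s["position"]
p=P+[0,0,.005-.085]
for n,px,h in [("lip",(320,306.5),.112),("floor",(320.3,214.4),.006),("bulb",(320.2,226.2),.028)]:
  q=onz(c,*px,p[2]+h);print(n,(R.T@(q-p)).round(4))
# scene crop 3x at (140,90): lip centre, foot, bulb
o=lambda x,y:(140+x/3,90+y/3)
for n,a in [("lip",(300,230)),("bulb",(310,332))]: print(n,[ (i,j) for i,j in [o(*a)]],"pred dy=.003",proj(S,p+R[:,1]*.003+[0,0,.112 if n=="lip" else .028]))
# bulb outline prediction for silhouette
w=c["orientation"].T@(p+R[:,1]*.002+[0,0,.028]-c["origin"]);print("sil dia px",2*c["fx"]*.033/-w[2])
r=cv2.imread("pics/s10.png");m=mask(r,(3,140,90),(14,255,255),(255,200,310,250));cs,_=cv2.findContours(m,cv2.RETR_EXTERNAL,cv2.CHAIN_APPROX_NONE);e=cv2.fitEllipse(cv2.convexHull(max(cs,key=len)));print(e,proj(S,(.5935,-.1085,.102)))
E
```

```text
lip [-0.112   0.0029 -0.0006]
floor [-0.006   0.0012 -0.0003]
bulb [-0.028   0.0011 -0.0004]
lip [(240.0, 166.66666666666669)] pred dy=.003 [239.01782478 165.33483922]
bulb [(243.33333333333331, 200.66666666666669)] pred dy=.003 [242.81540283 199.3322881 ]
sil dia px 99.55960434409809
((286.1646728515625, 227.1338348388672), (19.868932723999023, 30.474863052368164), 84.53075408935547) [285.80878924 226.22053799]
```

```bash
python3 -m jog '[[-1,0,0,0.008,0],[-1,0,0,0.024,0],[-1,0,0,0.046,0],[-1,0,0,0.068,0],[-1,0,0,0.084,0],[-1,0,0,0.092,0],[-1,0,0,0.092,0],[-1,0.01,0,0.092,0],[-1,0.03,0,0.092,0],[-1,0.045,0,0.092,0],[-1,0.055,0,0.092,0],[-1,0.058,0,0.092,0],[-1,0.058,0,0.092,0],[-1,0.058,0,0.092,0]]'
python3 - <<'E'
from h import *
s=env.observe();c=cam("wrist");im=env.get_image("wrist")[:,:,::-1];S=env.get_image("scene")[:,:,::-1];T=env.get_image("top")[:,:,::-1]
R=s["tool_rot"];P=s["position"];print(R.T@(np.array([.5935,-.1084,P[2]])-P))
a=cv2.resize(cv2.convertScaleAbs(im[150:330,230:410],alpha=1.6),(400,400),interpolation=cv2.INTER_CUBIC);b=cv2.resize(S[170:270,236:336],(400,400),interpolation=cv2.INTER_CUBIC)
cv2.imwrite("pics/c11.png",np.hstack([a,b]));cv2.imwrite("pics/s11.png",S)
E
```

```text
time_s: 16.4
position: [0.595, -0.1084, 0.1915]
tool_rot: [[0.001, -0.711, 0.703], [-0.0, 0.703, 0.711], [-1.0, -0.001, 0.0]]
ft_force: [0.7, 0.5, -0.5]
grip_width: 0.0309
[-1.71556092e-06  1.05355701e-03 -1.02815853e-03]
```

View pics/c11.png

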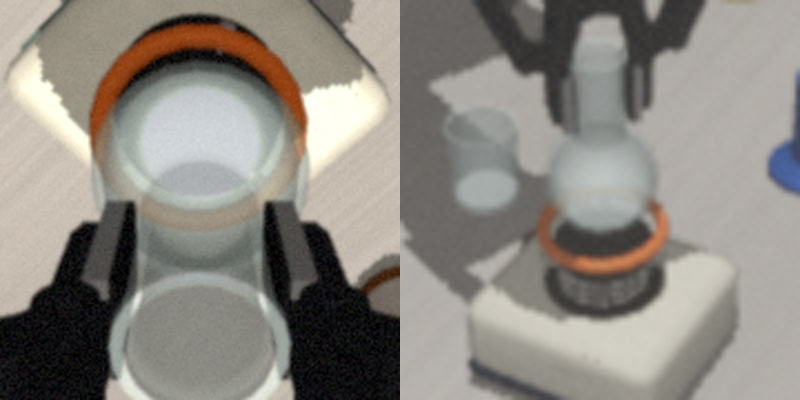

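```bash
python3 -m jog '[[-1,0.004,0,-0.0005,0],[-1,0.009,0,-0.0005,0],[-1,0.013,0,-0.0005,0],[-1,0.015,0,-0.0005,0],[-1,0.016,0,-0.0005,0],[-1,0.016,0,-0.0005,0],[-1,0.016,0,-0.0005,0]]'
python3 -m jog '[[-1,0.001,0,0,0],[-1,0.002,0,0,0],[-1,0.002,0,0,0],[-1,0.002,0,0,0]]'
python3 -m jog '[[-1,0.001,0,0,0],[-1,0.002,0,0,0],[-1,0.002,0,0,0],[-1,0.002,0,0,0]]'
```

```text
time_s: 17.25
position: [0.5945, -0.1085, 0.175]
tool_rot: [[0.0, -0.711, 0.703], [-0.0, 0.703, 0.711], [-1.0, -0.0, 0.0]]
ft_force: [0.2, 0.9, -0.9]
grip_width: 0.0308
time_s: 17.65
position: [0.5945, -0.1085, 0.1731]
tool_rot: [[0.0, -0.711, 0.703], [-0.0, 0.703, 0.711], [-1.0, -0.0, 0.0]]
ft_force: [-0.4, -0.4, 0.7]
grip_width: 0.0307
time_s: 18.05
position: [0.5945, -0.1085, 0.171]
tool_rot: [[0.0, -0.711, 0.703], [-0.0, 0.703, 0.711], [-1.0, -0.0, 0.0]]
ft_force: [-0.0, 0.2, 2.0]
grip_width: 0.0309
```

```bash
python3 -m jog '[[-1,0.001,0,0,0],[-1,0.002,0,0,0],[-1,0.003,0,0,0],[-1,0.004,0,0,0],[-1,0.004,0,0,0],[-1,0.004,0,0,0]]'
python3 -m jog '[[-1,0.001,0,0,0],[-1,0.002,0,0,0],[-1,0.003,0,0,0],[-1,0.004,0,0,0],[-1,0.004,0,0,0],[-1,0.004,0,0,0]]'
python3 - <<'E'
from h import *
s=env.observe();im=env.get_image("wrist")[:,:,::-1];S=env.get_image("scene")[:,:,::-1]
print(s["wrist_torque"])
a=cv2.resize(cv2.convertScaleAbs(im[150:330,230:410],alpha=1.6),(400,400),interpolation=cv2.INTER_CUBIC);b=cv2.resize(S[170:270,236:336],(400,400),interpolation=cv2.INTER_CUBIC)
cv2.imwrite("pics/c12.png",np.hstack([a,b]))
E
```

```text
time_s: 18.65
position: [0.5945, -0.1085, 0.167]
tool_rot: [[0.0, -0.711, 0.703], [-0.0, 0.703, 0.711], [-1.0, -0.0, 0.0]]
ft_force: [0.8, 0.8, 3.9]
grip_width: 0.0307
time_s: 19.25
position: [0.5946, -0.1086, 0.1632]
tool_rot: [[0.001, -0.711, 0.703], [-0.0, 0.703, 0.711], [-1.0, -0.001, 0.0]]
ft_force: [-0.4, -0.3, 6.4]
grip_width: 0.0307
[ 0.06737857  0.08865177 -0.00671035]
```

View pics/c12.png

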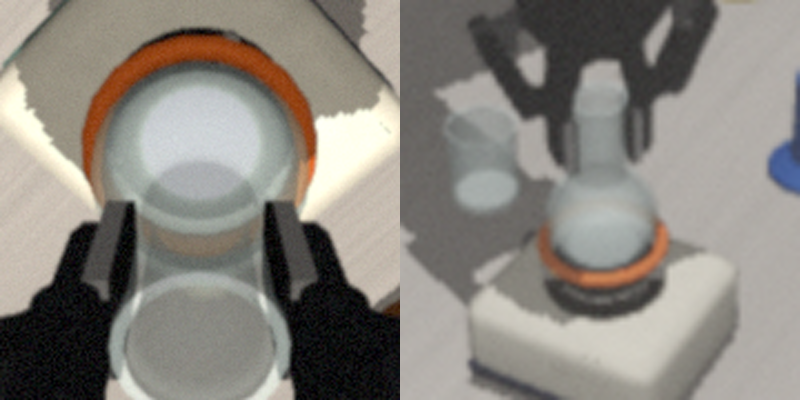

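```bash
python3 -m jog '[[-1,0.001,0,0,0],[-1,0.002,0,0,0],[-1,0.003,0,0,0],[-1,0.004,0,0,0],[-1,0.005,0,0,0],[-1,0.005,0,0,0],[-1,0.005,0,0,0]]'
python3 -m jog '[[-1,0.0005,0,0,0],[-1,0.001,0,0,0],[-1,0.001,0,0,0],[-1,0.001,0,0,0]]'
```

```text
time_s: 20.05
position: [0.5947, -0.1087, 0.1593]
tool_rot: [[0.002, -0.711, 0.703], [-0.001, 0.703, 0.711], [-1.0, -0.002, 0.001]]
ft_force: [-1.5, 0.5, 12.6]
grip_width: 0.0304
time_s: 20.45
position: [0.5949, -0.1088, 0.1593]
tool_rot: [[0.003, -0.711, 0.703], [-0.002, 0.703, 0.711], [-1.0, -0.004, 0.001]]
ft_force: [-3.0, 1.3, 18.8]
grip_width: 0.0307
```

```bash
python3 - <<'E'
from h import *
s=env.observe();c=cam("wrist");im=env.get_image("wrist")[:,:,::-1];S=env.get_image("scene")[:,:,::-1]
print(s["position"],s["ft_force"],s["wrist_torque"])
def ell(r):
    m=mask(r,(3,120,80),(14,255,255),(255,200,320,260));cs,_=cv2.findContours(m,cv2.RETR_EXTERNAL,cv2.CHAIN_APPROX_NONE);return cv2.fitEllipse(cv2.convexHull(max(cs,key=len))),cv2.boundingRect(max(cs,key=len))
print(ell(cv2.imread("pics/s10.png")),ell(S))
C=cam("scene")
for z in(.102,.095,.090,.088): print(z,proj(C,(.5935,-.1085,z)))
a=cv2.resize(cv2.convertScaleAbs(im[150:330,230:410],alpha=1.6),(400,400),interpolation=cv2.INTER_CUBIC);b=cv2.resize(S[170:270,236:336],(400,400),interpolation=cv2.INTER_CUBIC)
cv2.imwrite("pics/c13.png",np.hstack([a,b]));cv2.imwrite("pics/s13.png",S)
E
```

```text
[ 0.59491485 -0.10877097  0.1592737 ] [-2.98416953  1.32613999 18.8010088 ] [0.14174545 0.73711972 0.03199551]
(((286.1048583984375, 226.93252563476562), (21.562252044677734, 31.28729248046875), 86.31732177734375), (270, 217, 32, 21)) (((286.42633056640625, 232.07965087890625), (20.61068344116211, 31.01152229309082), 87.4494857788086), (271, 228, 32, 15))
0.102 [285.80878924 226.22053799]
0.095 [285.89097118 228.53251328]
0.09 [285.9492309  230.17149883]
0.088 [285.97243263 230.82421922]
```

View pics/c13.png

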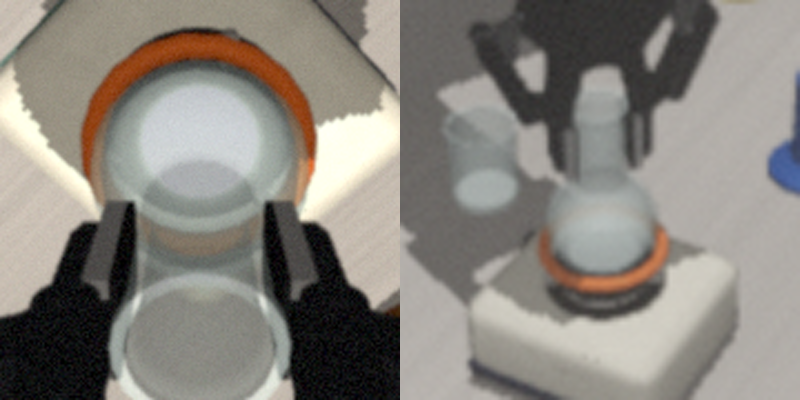

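View pics/s13.png

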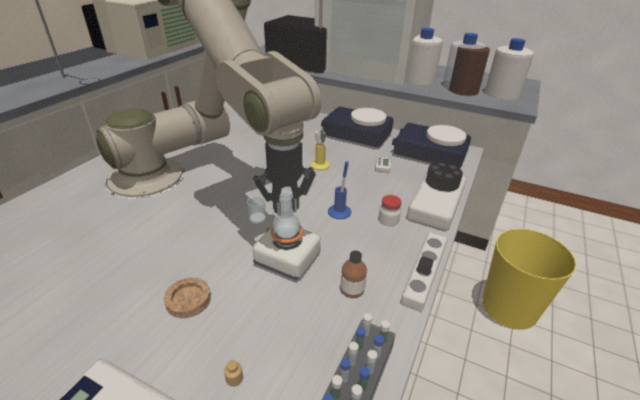

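```bash
python3 -m jog '[[-1,-0.0003,0,0,0],[-1,-0.0003,0,0,0],[-1,-0.0003,0,0,0],[-1,-0.0003,0,0,0],[-1,-0.0003,0,0,0]]'
python3 - <<'E'
from rig import env
print(env.close_job())
E
```

```text
time_s: 21.05
position: [0.5949, -0.1087, 0.1593]
tool_rot: [[0.003, -0.711, 0.703], [-0.002, 0.703, 0.711], [-1.0, -0.003, 0.001]]
ft_force: [-3.5, 1.3, 16.6]
grip_width: 0.0305
the job is handed in; nothing more can be done
None
```

I took the rod out of the flask and stood it in the blue cup, released and leaning slightly. I then lifted the flask by its neck onto the mixer's cradle and pressed it down to the bottom stop. The job was handed in at about 21 s with the flask still held there.

- **Press:** Over the last 1 mm commanded, the tool height stayed at 0.1593 m while the wrist force rose to 18.8 N. I eased back 0.3 mm, which left 16.6 N, or about 18 N allowing for the offset of about -1.2 N read while carrying the flask.
- **Cradle travel:** The orange ring moved down about 5 px in the scene picture, which matches the full 14 mm.
- **Disagreement:** The tool height gave only about 12 to 13 mm of travel. The point of first contact was uncertain by 1 to 2 mm.
- **Flask:** It stood upright, with the tool tilted about 0.2° and the grip opening steady at 30.5 mm.
- **Bench:** In the last scene picture the rod stands in the cup and the other things look unmoved. I judged that by eye and did not measure it.

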